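Take the red length stop off its T-track for washing

ROBOT

A 6-joint arm with a two-finger parallel gripper is mounted at the origin on a cart in front of the work surface, level with it; the furniture and walls round the work are solid. World frame = base frame: x ahead of the robot, y to its left, z up, the work surface at z = 0. Lengths are in m, angles in rad, forces in N, time in s.
With the tool pointing down it reaches from about 0.375 to 0.9 m from the base axis. Payload 3.1 kg.
Tool frame: the origin (TCP) lies midway between the tips of the shut fingers; the grasp point (between the pads) lies 19 mm behind it (manip.grip_depth is the distance from the TCP to the grasp point, in m); z points along the fingers, y is the line along which they close (so a half turn about z gives the same grasp; the last joint's range is limited). The gripper opens to 87 mm and grips with 3 to 60 N. Pads are 19 mm wide; open, the fingers measure 117 mm over their backs; the gripper's body (75 mm by 190 mm) begins 51 mm behind the grasp point.
Start: joints at [1.006, 0.527, 1.433, -0, 1.181, -0.178], TCP at [0.235, 0.579, 0.2] pointing down, gripper open.
Joint ranges: [-3.08, 3.08], [-0.75, 2.2], [0.22, 2.44], [-1.43, 4.57], [0, 2.65], [-2.85, 2.85]. Speed limits (rad/s): [2.79, 2.79, 3.14, 3.14, 3.14, 3.14].

INTERFACE

Orientations are given as a 3x3 rotation matrix whose columns are the frame's x, y, z axes.
In Python, from station import manip, vision gives the robot as it stands.
- The arm moves only by the shell command python3 -m jog 'ROWS' [OPENING]. ROWS is JSON, one flat list of numbers, 4 for each row, row after row: the shift along the tool's x, y, z in m, then the turn about the tool's z in rad. A call has 1 to 20 rows; each row shifts and turns the commanded pose from where the row before left it, along the tool's axes as they then stand; what a row does not reach is not made up. A row lasts 1/10 s, in which the tool goes at most 50 mm and 8.59 degrees, less where a joint would pass 70% of its speed; a pose out of reach is approached as far as the arm can. A call is refused whole if a number of a shift passes 0.05 or a number of a turn 0.15, either way. A call with a gripper value outside its range is refused whole. OPENING is the closure in counts, from 0 (fully open) to 255 (shut), set as the call begins (- or left out, the last holds). The fingers move at their own pace and stop on an object; the grip force is fixed at half the most. Time passes only in rows, so rows that do not move let the fingers close. It gives the time, the measured TCP pose, the force, the opening and the grip force at its end, in the units of the state.
- manip.get_obs(): the state, without advancing time (a new reading comes with each control period).
- vision.snapshot(name): name is "scene" or "top" or "wrist"; returns the picture (480x640x3 uint8, red, green, blue); there is no depth.
- vision.camera_info(name): a dict with "intrinsics" (3x3 intrinsics, pixels), "k1" (the pictures are not rectified: a ray, as slopes to the right and down, at radius r is drawn at 1 + k1 r^2 times it, then the intrinsics apply), "xyz" and "rotation" of the camera in the world. Camera axes: x right, y down, z forward; pixel columns grow to the right and rows downward; lengths in m; the calibration is good to about 2 mm. A picture is of the moment at which its call begins: read the wrist's pose just before it. camera_info takes no time and is no camera call; for the wrist camera it gives the pose at the moment of the call.
- manip.finish_job(): hands the job in; it is judged then, once.
The state is a dict: "clock": time; "q": joint angles; "qvel": joint speeds; "joint_efforts": joint torques, N m; "ee_pos": TCP position; "orientation": TCP orientation; "wrist_force": force on the tool from outside, world axes, zero at the start; "wrist_torque": the same for the moment, N m; "grip_width": finger opening in m; "gripper_force": force on a finger pad.
Only numpy, scipy, OpenCV 4.12 (cv2) and the standard library are available. Lean on these libraries where they do the work, as an engineer would, in place of code of your own. Each camera call takes 0.05 s, during which the arm holds its last target. There are 200 camera calls.

TASK

Take the red length stop off its T-track for washing: slide it along the track to the open end, lift it off there and put it into the white mixing bowl. Leave the blue stop where it is on its own track, and the bowl standing upright.

Things in the scene. Friction and masses are not known exactly. Their poses are not given: they have to be found in the camera images.
- red_stop_block (a point): Centre of the red block of the stop: 36 mm along the track (x, toward the open end), 24 mm across (y), 48 mm high (24 up, 24 down), vertical sides to grip. Below it a 10 mm neck and a steel foot, 40 x 26 x 5 mm, captive under the lips of a grey metal T-track; the foot's underside is 44 mm below this point. 0.08 to 0.17 kg; slides freely, 2 to 3 mm of play sideways and upward.
- red_rail_open_end (a point): Point at the open end of the red stop's fixed track: with the block's centre here the foot is clear of the lips by 14 mm and rests on the bare base plate, so it lifts straight up. x points along the track out of the open end, z up. 48 mm above the board; track 16 mm high, 45 wide; lips end 34 mm before this point, base plate 33 mm past it. The stop starts 55 to 140 mm before it.
- blue_stop_block (a point): Centre of the block of the other stop, the same in form but blue, on a track of its own of the same kind. Not to be moved.
- bowl: White plastic mixing bowl with a pouring lip, loose on the work board: 224 x 235 mm, 94 mm high. Origin at the middle of its underside, z up. Flat floor 117 mm across, 6 mm above the origin. 0.16 kg.

How it is judged:
On the way:
1. the red stop is slid to the open end, still down on its track: block centre from 20 mm before to 45 mm past the open-end point, within 20 mm sideways, raised under 15 mm (x of red_stop_block in the frame of red_rail_open_end between -0.02 and 0.045 m and y of red_stop_block in the frame of red_rail_open_end between -0.02 and 0.02 m and z of red_stop_block in the frame of red_rail_open_end below 0.015 m), for 0.05 s.
At the end, for the whole second after the job is handed in: The red stop lies or stands, released, inside the mixing bowl (centre of its block within 90 mm of the bowl's axis and below 85 mm above the bowl's underside), the bowl stands upright (within 10 degrees) on the work board, and the blue stop is within 20 mm of where it was (horizontal distance between red_stop_block and bowl below 0.09 m and z of red_stop_block in the frame of bowl between 0 and 0.085 m and angle between bowl's own z axis and vertical below 0.17 rad and height (world z) of bowl above -0.01 m and distance of blue_stop_block from where it was at the start of the episode below 0.02 m); the robot touches nothing.
It fails at once if the blue stop is moved by more than 20 mm (distance of blue_stop_block from where it was at the start of the episode above 0.02 m).
It also fails if it takes over 45 s, if anything falls off the work surface, if the arm or the gripper's body presses on something with over 40 N, if the wrist force passes 120 N, or if a joint passes its speed limit or range.

## Working session

There is one attempt and no reset: what is moved stays moved. The work goes in short steps, Python scripts to look and compute and a shell command to move; the robot and the scene stay as the last step left them, time stands still between calls to the robot, and variables do not carry over. Pictures are saved under pics/ and viewed, at most 10 in all, crops included, and the job is handed in when it is done.

```bash
mkdir -p pics; ls; python3 - <<'E'
from station import manip, vision
import cv2,numpy as np
ims=[]
for n in ("scene","top"):
    im=vision.snapshot(n); c=vision.camera_info(n); print(n,c)
    cv2.imwrite(f"pics/{n}0.png",im[:,:,::-1])
o=manip.get_obs(); print(o['clock'],o['ee_pos'],o['orientation'],o['grip_width'])
E
```

```text
pics
scene {'intrinsics': array([[559.49352187,   0.        , 315.96862972],
       [  0.        , 559.49352187, 236.61922108],
       [  0.        ,   0.        ,   1.        ]]), 'k1': -0.08702589451324658, 'xyz': array([ 0.00940525, -0.38944543,  0.74018118]), 'rotation': array([[ 0.62468495, -0.55506567,  0.54924567],
       [-0.7806651 , -0.46030061,  0.4227119 ],
       [ 0.01818526, -0.69283869, -0.72086326]])}
top {'intrinsics': array([[546.36198397,   0.        , 310.58066351],
       [  0.        , 546.36198397, 244.20941582],
       [  0.        ,   0.        ,   1.        ]]), 'k1': -0.09686870376097428, 'xyz': array([0.46425783, 0.00149031, 0.92278022]), 'rotation': array([[ 0.00410025, -0.99553059,  0.09435059],
       [-0.99962135, -0.00151318,  0.027475  ],
       [-0.02720943, -0.09442752, -0.99515983]])}
0.1 [0.23477257 0.57845902 0.19926114] [[-9.26502014e-01  3.76288368e-01 -1.04080028e-03]
 [ 3.76289659e-01  9.26500556e-01 -1.67673575e-03]
 [ 3.33365883e-04 -1.94514143e-03 -9.99998053e-01]] 0.08673214233694249
```

View pics/scene0.png

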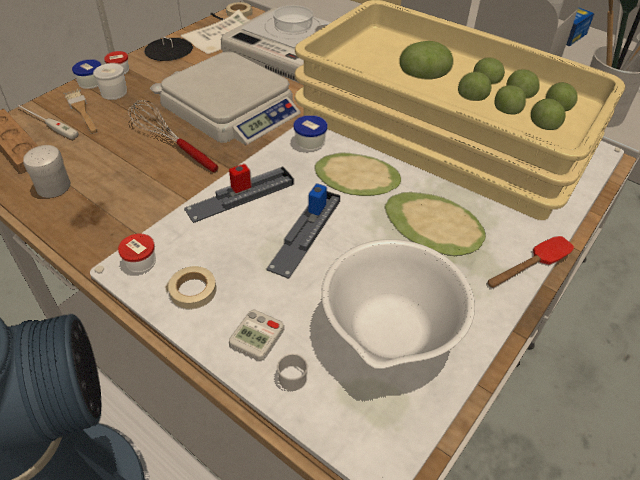

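View pics/top0.png

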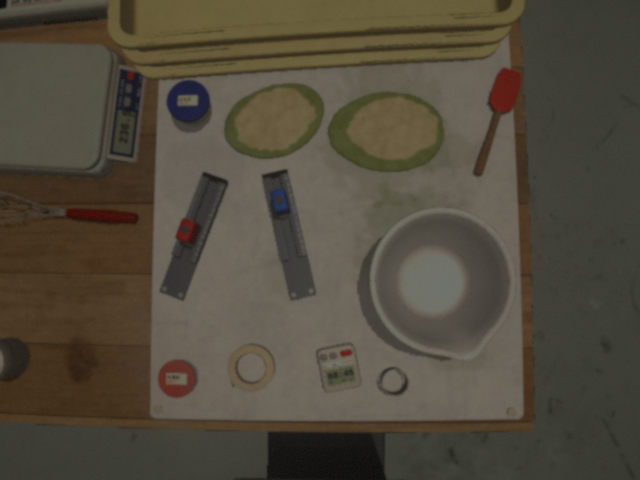

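The scene view shows the red stop at about (240,178), with its track running down-left to a plate end at (190,213). The blue stop is at (317,198) and the bowl at (398,300). In the top view red is at (187,231), the track runs (215,175) to (172,297), blue is at (280,200), and the bowl rim centre is near (442,283).

```bash
cat > h.py <<'E'
import numpy as np,cv2
def ray(c,px):
    K=c['intrinsics']; d=np.array([c['k1'],0,0,0,0.])
    u=cv2.undistortPoints(np.array([[px]],float),K,d)[0,0]   # forward model 1+k1 r^2
    r=c['rotation']@np.array([u[0],u[1],1.]); return np.array(c['xyz']),r/np.linalg.norm(r)
def plane(c,px,z):
    o,r=ray(c,px); return o+r*(z-o[2])/r[2]
def tri(c1,p1,c2,p2):
    A=[];b=[]
    for c,p in((c1,p1),(c2,p2)):
        o,r=ray(c,p);P=np.eye(3)-np.outer(r,r);A.append(P);b.append(P@o)
    x=np.linalg.lstsq(np.vstack(A),np.hstack(b),rcond=None)[0]
    return x,[np.linalg.norm(Pi@x-bi) for Pi,bi in zip(A,b)]
def project(c,X):
    return cv2.projectPoints(np.array([X],float),cv2.Rodrigues(c['rotation'].T)[0],-c['rotation'].T@np.array(c['xyz']),c['intrinsics'],np.array([c['k1'],0,0,0,0.]))[0][0,0]
def red(im):
    h=cv2.cvtColor(im,cv2.COLOR_RGB2HSV); return (((h[...,0]<8)|(h[...,0]>172))&(h[...,1]>150)&(h[...,2]>60)).astype(np.uint8)
E
python3 - <<'E'
import cv2,numpy as np
from station import vision
from h import *
t=cv2.imread('pics/top0.png');s=cv2.imread('pics/scene0.png')
a=cv2.resize(t[165:305,155:255],None,fx=4,fy=4,interpolation=3)
b=cv2.resize(s[155:227,180:300],None,fx=3.3,fy=4,interpolation=3)
H=max(a.shape[0],b.shape[0]);z=np.zeros((H,800,3),np.uint8);z[:a.shape[0],:400]=a;z[:b.shape[0],400:400+b.shape[1]]=b
cv2.imwrite('pics/z.png',z)
ct,cs=vision.camera_info('top'),vision.camera_info('scene')
mt=red(t[...,::-1].copy()); ms=red(s[...,::-1].copy())
for m,bx in((mt,(170,215,210,250)),(ms,(225,155,255,200))):
    k=np.zeros_like(m);x0,y0,x1,y1=bx;k[y0:y1,x0:x1]=m[y0:y1,x0:x1];M=cv2.moments(k,True)
    p=(M['m10']/M['m00'],M['m01']/M['m00']);print(p,M['m00'],cv2.boundingRect(k))
    bx and globals().setdefault('P',[]).append(p)
print(tri(ct,P[0],cs,P[1]))
E
```

```text
(185.5787037037037, 230.3564814814815) 216.0 (177, 219, 18, 23)
(239.67105263157896, 178.47368421052633) 456.0 (229, 164, 22, 29)
(array([0.57065821, 0.23188999, 0.03955574]), [np.float64(8.214144741585182e-05), np.float64(8.214144741600214e-05)])
```

View pics/z.png

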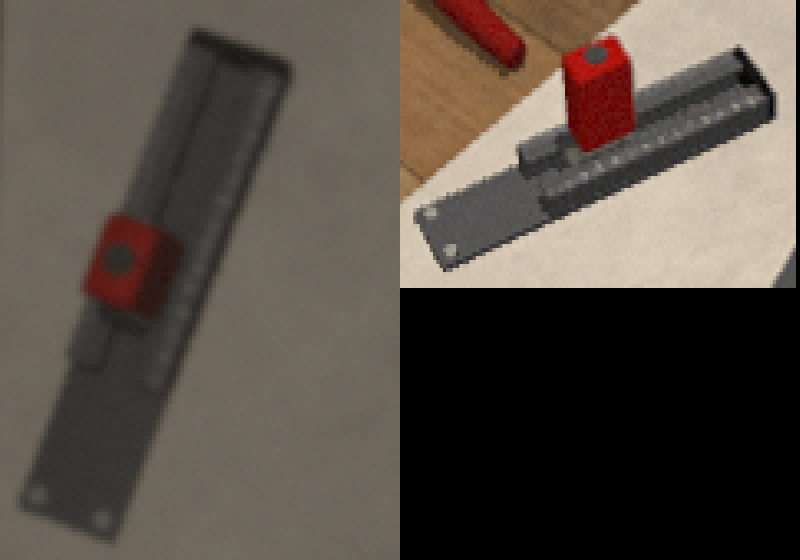

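The crop confirms it: the open end is toward the robot (lips stop at about (185,256) in the top view) and the knob on the block top is visible in both views. Next I'll triangulate the knob, rail ends and bowl.

```bash
python3 - <<'E'
import numpy as np
from station import vision,manip
from h import *
ct,cs,cw=[vision.camera_info(n) for n in('top','scene','wrist')]
T=lambda x,y:((x-1.5)/4+155,(y-1.5)/4+165); S=lambda x,y:((x-400-1.2)/3.3+180,(y-1.5)/4+155)
for n,a,b in(('knob',(119,261),(596,54)),('rivL',(38,495),(432,213)),('rivR',(103,520),(450,250)),('backL',(195,32),(740,48)),('backR',(291,66),(775,97)),('lipL',(72,357),(520,152)),('endL',(20,508),(415,215)),('endR',(113,541),(445,270))):
    x,e=tri(ct,T(*a),cs,S(*b));print(n,x.round(4),round(e[0]*1e3,1))
    if n=='knob':knob=x
f=lambda a,z:plane(ct,T(*a),z)
rm=(f((38,495),.003)+f((103,520),.003))/2
bm=(f((195,32),.016)+f((291,66),.016))/2
print('mids',rm.round(4),bm.round(4)); d=rm-bm;d[2]=0;L=np.linalg.norm(d);d/=L;print('dir',d,L,'ang',np.arctan2(d[1],d[0]))
em=(f((20,508),.003)+f((113,541),.003))/2; oe=em-d*.033; oe[2]=.048
print('open end',oe,'knob rel along',(knob-oe)@d,'across',(knob-oe)@np.cross([0,0,1],d))
print('bowl rim', [plane(ct,p,.094).round(3) for p in((371,283),(513,283),(443,209))],'floor',plane(ct,(433,281),.006))
o=manip.get_obs()
print('tool x,y ang',np.arctan2(o['orientation'][1,:2],o['orientation'][0,:2]), 'wristcam in tool',o['orientation'].T@(cw['xyz']-o['ee_pos']))
# bowl: triangulate by ellipse in top: white contour
E
```

```text
knob [0.5674 0.2263 0.0701] 0.5
rivL [0.4751 0.2763 0.0043] 0.6
rivR [0.4643 0.2482 0.005 ] 1.2
backL [0.6722 0.2104 0.0167] 0.5
backR [0.6571 0.1689 0.0164] 0.8
lipL [0.5331 0.2612 0.0121] 1.0
endL [0.4694 0.2849 0.0019] 0.8
endR [0.4557 0.2445 0.0007] 0.8
mids [0.4703 0.262  0.003 ] [0.6652 0.1893 0.016 ]
dir [-0.93688889  0.34962724  0.        ] 0.20805828430211756 ang 2.7844194491068013
open end [0.49398424 0.25208387 0.048     ] knob rel along -0.07778480130390002 across -0.001521819171450742
bowl rim [array([ 0.484, -0.067,  0.094]), array([ 0.484, -0.284,  0.094]), array([ 0.597, -0.178,  0.094])] floor [ 0.48961971 -0.1784775   0.006     ]
tool x,y ang [2.75580428 1.1850086 ] wristcam in tool [ 6.58988619e-02 -1.70212661e-04 -1.84925172e-01]
```

Grip across the block with tool x along the track, which needs a turn of only -0.029. Approach above the block first.

```bash
python3 -m jog '[0,0,0,-0.029, -0.025,-0.0125,0,0, -0.04,-0.0195,0,0, -0.04,-0.0195,0,0, -0.04,-0.0195,0,0, -0.04,-0.0195,0,0, -0.04,-0.0195,0,0, -0.04,-0.0195,0,0, -0.04,-0.0195,0,0, -0.04,-0.0195,0,0, -0.04,-0.0195,0,0, -0.04,-0.0195,0,0, -0.01,-0.0065,0,0, 0,0,0,0, 0,0,0,0]' 0
cat > look.py <<'E'
import sys,cv2,numpy as np
from station import vision,manip
from h import *
o=manip.get_obs();c=vision.camera_info('wrist');im=vision.snapshot('wrist');cv2.imwrite(sys.argv[1],im[...,::-1])
print(o['ee_pos'].round(4),np.arctan2(o['orientation'][1,:2],o['orientation'][0,:2]).round(4),o['grip_width'])
m=red(im);n,l,st,ce=cv2.connectedComponentsWithStats(m)
for i in range(1,n):
    if st[i,4]>300: print(st[i],ce[i].round(1),plane(c,ce[i],.072).round(4))
E
python3 look.py pics/w1.png
```

```text
clock: 1.6
ee_pos: [0.5668, 0.2272, 0.1998]
orientation: [[-0.937, 0.349, -0.002], [0.349, 0.937, 0.0], [0.002, -0.0, -1.0]]
wrist_force: [-0.2, 0.5, 0.0]
grip_width: 0.0874
gripper_force: 0.0
[0.5668 0.2272 0.1998] [2.7851 1.2143] 0.08736120254567008
[ 415  167  112   42 1862] [470.  187.2] [0.5826 0.3683 0.072 ]
[310 199  24  41 791] [321.6 218.4] [0.5623 0.2289 0.072 ]
```

View pics/w1.png

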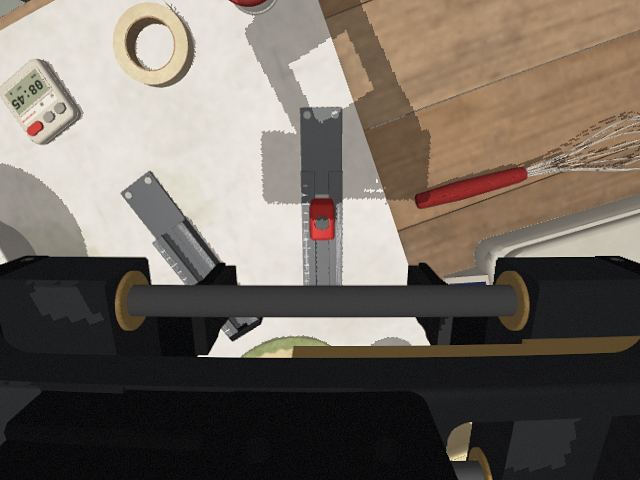

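The wrist view shows the red knob at (322,224), with the track vertical in the picture, so the yaw is right. The blue stop is hidden behind the left finger; I'll check its clearance.

```bash
python3 - <<'E'
from h import *
from station import vision,manip
ct,cs,cw=[vision.camera_info(n) for n in('top','scene','wrist')]
k1=plane(cw,(322,224),.072);print('knob wrist',k1, tri(cw,(322,224),ct,((119-1.5)/4+155,(261-1.5)/4+165)))
print('rivets mid',plane(cw,(321,115),.004))
print('blue',tri(ct,(280,200),cs,(317,188)))
b=tri(ct,(280,200),cs,(317,188))[0]
o=manip.get_obs();R=o['orientation'].T
print('knob in tool',R@(k1-o['ee_pos']),'blue in tool',R@(b-o['ee_pos']))
E
```

```text
knob wrist [0.56719783 0.22792513 0.072     ] (array([0.56848111, 0.22737964, 0.06482176]), [np.float64(0.0001454398017377765), np.float64(0.0001454398017382411)])
rivets mid [0.46859078 0.26349084 0.004     ]
blue (array([0.61372004, 0.07447   , 0.07440873]), [np.float64(0.001378322099271572), np.float64(0.001378322099271394)])
knob in tool [-0.00082662  0.00052406  0.12786915] blue in tool [-0.09783295 -0.12715474  0.12532137]
```

The block is within 1 mm of the tool axis and blue is 127 mm away across. Descend and grip.

```bash
python3 -m jog '[0,0,0.03,0, 0,0,0.035,0, 0,0,0.035,0, 0,0,0.03,0, 0,0,0.02,0, 0,0,0.014,0, 0,0,0,0]' 60; python3 -m jog '[0,0,0,0, 0,0,0,0, 0,0,0,0, 0,0,0,0, 0,0,0,0, 0,0,0,0, 0,0,0,0]' 255
```

```text
clock: 2.35
ee_pos: [0.5657, 0.2276, 0.0344]
orientation: [[-0.938, 0.347, -0.004], [0.347, 0.938, -0.001], [0.004, -0.002, -1.0]]
wrist_force: [-0.6, -0.3, -0.4]
grip_width: 0.0665
gripper_force: 0.0
clock: 3.05
ee_pos: [0.5682, 0.2266, 0.0364]
orientation: [[-0.937, 0.35, 0.0], [0.35, 0.937, 0.0], [-0.0, 0.0, -1.0]]
wrist_force: [0.2, 0.7, 1.5]
grip_width: 0.0239
gripper_force: 30.0
```

Gripped at 23.9 mm. Slide 85 mm along the track.

```bash
python3 -m jog '[0.008,0,0,0, 0.012,0,0,0, 0.015,0,0,0, 0.015,0,0,0, 0.015,0,0,0, 0.012,0,0,0, 0.008,0,0,0, 0,0,0,0, 0,0,0,0]'; python3 look.py pics/w2.png
```

```text
clock: 3.95
ee_pos: [0.5049, 0.2528, 0.0384]
orientation: [[-0.938, 0.344, 0.032], [0.344, 0.939, -0.003], [-0.031, 0.008, -0.999]]
wrist_force: [27.1, -22.4, -8.0]
grip_width: 0.0235
gripper_force: 29.8
[0.5049 0.2528 0.0384] [2.7903 1.2198] 0.02352315141088355
[140   0  76  15 794] [177.9   5.6] [0.369  0.2419 0.072 ]
[299 263  45  22 876] [319.6 274.1] [0.4945 0.2552 0.072 ]
[299 318  45  28 935] [320.9 334.1] [0.5251 0.2447 0.072 ]
```

View pics/w2.png

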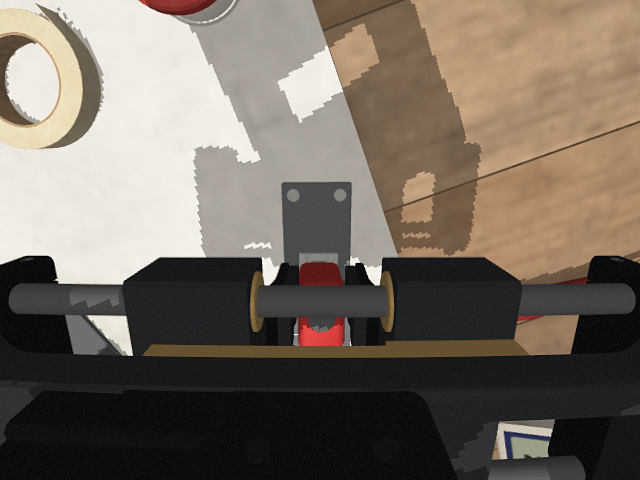

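The arm stopped about 17 mm short with around 35 N on the wrist, so the stop is jamming or slipping in the grip. Check from outside.

```bash
python3 - <<'E'
import cv2,numpy as np
from station import vision,manip
o=manip.get_obs();print(o['clock'],o['ee_pos'].round(4),o['wrist_force'].round(1),o['wrist_torque'].round(2))
s=vision.snapshot('scene')[...,::-1];t=vision.snapshot('top')[...,::-1]
cv2.imwrite('pics/s2.png',s);cv2.imwrite('pics/t2.png',t)
a=cv2.resize(s[140:240,160:300],None,fx=4,fy=4,interpolation=3)
b=cv2.resize(t[165:305,155:214],None,fx=4,fy=4,interpolation=3)
z=np.zeros((560,800,3),np.uint8);z[:400,:560]=a;z[:,560:560+b.shape[1]]=b
cv2.imwrite('pics/z2.png',z)
o=manip.get_obs();print(o['clock'],o['ee_pos'].round(4),o['wrist_force'].round(1),o['wrist_torque'].round(2))
E
```

```text
4.0 [0.5049 0.2527 0.0384] [ 26.8 -22.   -7.3] [-3.98 -4.64 -0.05]
4.1 [0.5049 0.2527 0.0384] [ 26.1 -23.2  -7.5] [-3.95 -4.59 -0.11]
```

View pics/z2.png

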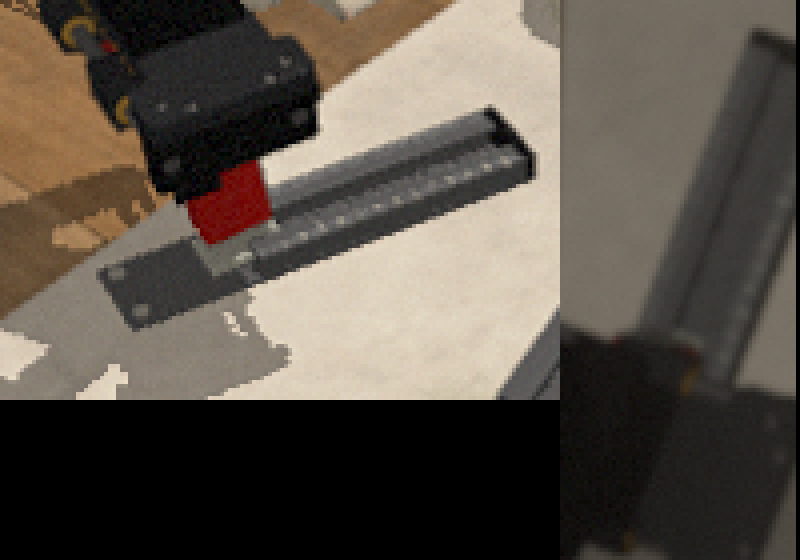

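The foot is nearly out of the lips, but the wrist load has a sideways (-y tool) and upward-lip component, so it is wedged. Relieve it sideways and downward, and watch.

```bash
python3 -m jog '[-0.006,-0.0015,0.001,0, -0.006,-0.0015,0.001,0, 0,-0.001,0,0, 0,0,0,0]'
```

```text
clock: 4.5
ee_pos: [0.5052, 0.2507, 0.0383]
orientation: [[-0.937, 0.349, 0.017], [0.349, 0.937, 0.005], [-0.014, 0.011, -1.0]]
wrist_force: [6.5, 0.8, 16.9]
grip_width: 0.0237
gripper_force: 30.0
```

```bash
python3 -m jog '[0.004,0,-0.001,0, 0.004,0,-0.0005,0, 0.004,0,0,0, 0,0,0,0, 0,0,0,0]'
```

```text
clock: 5.0
ee_pos: [0.5046, 0.2516, 0.0383]
orientation: [[-0.938, 0.346, 0.035], [0.346, 0.938, 0.001], [-0.033, 0.013, -0.999]]
wrist_force: [26.3, -14.7, -7.4]
grip_width: 0.0233
gripper_force: 29.8
```

```bash
python3 - <<'E'
from h import *
from station import vision,manip
import cv2
cs=vision.camera_info('scene')
d=np.array([-.9369,.3496,0]);n=np.array([.3496,.9369,0]);oe=np.array([.494,.2521,0])
S=lambda x,y:((x-1.5)/4+160,(y-1.5)/4+140)
def rel(p):p=p-oe;return (round(p@d*1e3,1),round(p@n*1e3,1))
for nm,a,z in(('blk front bot',(210,244),.024),('blk rear bot',(272,222),.024),('foot front',(213,277),.009),('foot front L',(195,240),.009),('lip near',(250,250),.016)): print(nm,rel(plane(cs,S(*a),z)))
o=manip.get_obs();print('tcp',rel(o['ee_pos']*[1,1,0]))
im=vision.snapshot('scene')[...,::-1];cv2.imwrite('pics/z3.png',cv2.resize(im[165:225,175:245],None,fx=10,fy=10,interpolation=3))
E
```

```text
blk front bot (np.float64(-12.9), np.float64(-7.5))
blk rear bot (np.float64(-44.8), np.float64(-7.9))
foot front (np.float64(-9.9), np.float64(-13.6))
foot front L (np.float64(-12.8), np.float64(14.8))
lip near (np.float64(-30.4), np.float64(-12.4))
tcp (np.float64(-10.2), np.float64(3.2))
```

View pics/z3.png

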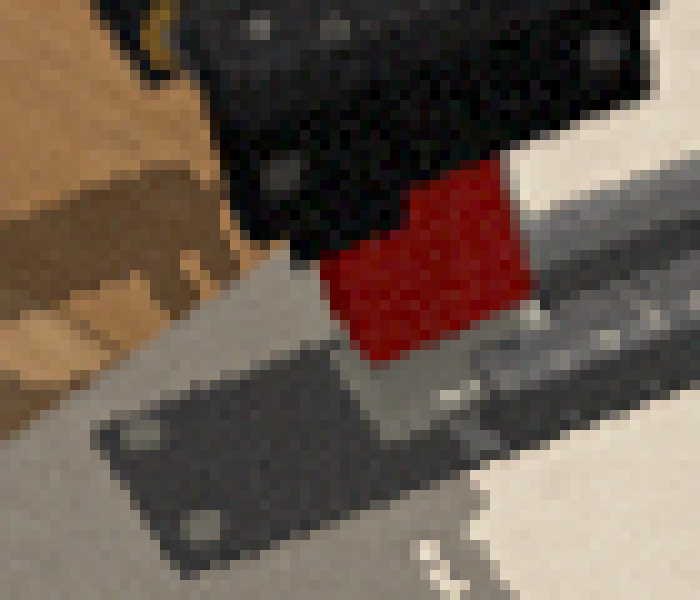

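The crop shows the block front bottom at (378,362), about -13 mm along, while the TCP is at -10. So the stop sits at about -30 mm and the pads slipped roughly 20 mm forward on it. Open, re-centre and regrip.

```bash
python3 -m jog '[0,0,0,0, 0,0,0,0, 0,0,0,0, 0,0,0,0, 0,0,0,0, 0,0,0,0]' 60; python3 - <<'E'
from h import *
from station import vision,manip
import cv2
cs=vision.camera_info('scene')
d=np.array([-.9369,.3496,0]);n=np.array([.3496,.9369,0]);oe=np.array([.494,.2521,0])
o=manip.get_obs();p=o['ee_pos']-oe;print('tcp',p@d,p@n,o['ee_pos'][2],np.arctan2(o['orientation'][1,0],o['orientation'][0,0]))
im=vision.snapshot('scene');m=red(im);k=np.zeros_like(m);k[150:215,195:250]=m[150:215,195:250]
ys,xs=np.nonzero(k);print(cv2.boundingRect(k),k.sum())
i=np.argmax(ys);print('low corner',xs[ys==ys.max()],ys.max(),'rightmost',ys[xs>=xs.max()-1],xs.max())
for q in((xs[ys==ys.max()].mean(),ys.max()+.5),(xs.max()+.5,ys[xs==xs.max()].max()+.5)):
    P=plane(cs,q,.024)-oe;print(q,P@d,P@n)
E
```

```text
clock: 5.65
ee_pos: [0.4862, 0.2528, 0.0355]
orientation: [[-0.937, 0.349, -0.001], [0.349, 0.937, -0.0], [0.001, -0.0, -1.0]]
wrist_force: [0.4, -0.7, 0.4]
grip_width: 0.0618
gripper_force: 0.0
tcp 0.007564638050408984 -0.002052798940650034 0.035508755589893394 2.7855057452315055
(212, 182, 17, 19) 230
low corner [213 214 215] 200 rightmost [182 183 184 185 186 187 188 189 190 190 191 191 192 192 193 193 194 194
 195 195] 228
(np.float64(214.0), np.float64(200.5)) -0.016068737575409414 -0.008914076486319696
(np.float64(228.5), np.float64(195.5)) -0.045762406043561056 -0.00970472556192998
```

Likely the foot self-locks because the pull is high above it. Instead, push it low from behind with the shut fingertips: rise, go back past the block, shut and descend.

```bash
python3 -m jog '[0,0,-0.03,-0.01, 0,0,-0.035,0, 0,0,-0.012,0, -0.025,0.001,0,0, -0.03,0.002,0,0, -0.021,0.001,0,0, 0,0,0,0, 0,0,0,0]' 255;  python3 -m jog '[0,0,0.03,0, 0,0,0.03,0, 0,0,0.018,0, 0,0,0.01,0, 0,0,0,0, 0,0,0,0]'; python3 look.py pics/w3.png
```

```text
clock: 6.5
ee_pos: [0.5586, 0.2303, 0.1118]
orientation: [[-0.94, 0.341, -0.003], [0.341, 0.94, -0.0], [0.002, -0.001, -1.0]]
wrist_force: [-0.2, 0.1, -0.8]
grip_width: 0.0106
gripper_force: 0.0
clock: 7.1
ee_pos: [0.5596, 0.2308, 0.0251]
orientation: [[-0.941, 0.339, 0.0], [0.339, 0.941, 0.0], [-0.0, 0.0, -1.0]]
wrist_force: [0.2, 0.2, 0.3]
grip_width: 0.0005
gripper_force: 0.0
[0.5596 0.2308 0.0251] [2.7952 1.2245] 0.0005277670239524003
[ 293  171   57   86 3710] [320.9 212.4] [0.5206 0.2446 0.072 ]
[ 480  201  160   64 4837] [561.7 233.6] [0.5642 0.3391 0.072 ]
```

View pics/w3.png

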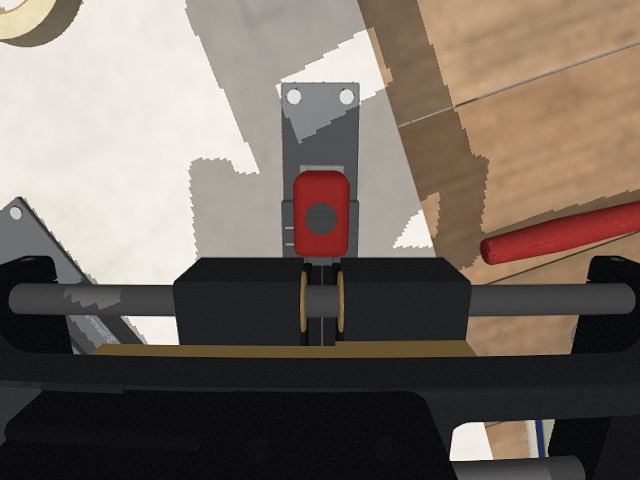

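The wrist view shows the block aligned at (321,215), with the foot front at (321,168) just emerging and the fingers clear behind it. Push.

```bash
python3 -m jog '[0.006,0,0,0, 0.007,0,0,0, 0.007,0,0,0, 0.007,0,0,0, 0.007,0,0,0, 0.007,0,0,0, 0.006,0,0,0, 0,0,0,0, 0,0,0,0]'; python3 look.py pics/w4.png
```

```text
clock: 8.05
ee_pos: [0.5454, 0.2389, 0.0278]
orientation: [[-0.942, 0.332, 0.055], [0.332, 0.943, -0.006], [-0.054, 0.013, -0.998]]
wrist_force: [43.9, -35.4, -24.7]
grip_width: 0.0003
gripper_force: 24.8
[0.5454 0.2389 0.0278] [2.8024 1.2323] 0.0003458929078948307
[ 293  191   55   85 3340] [320.1 229.9] [0.5108 0.2498 0.072 ]
[ 470  221  170   62 4910] [556.2 252.5] [0.5559 0.3452 0.072 ]
```

View pics/w4.png

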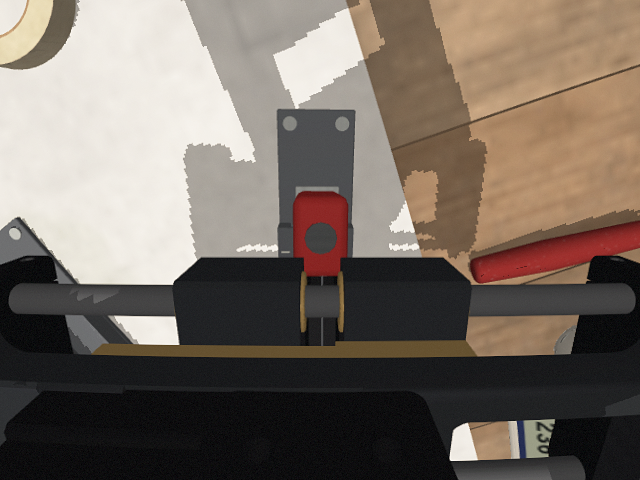

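The view shows the knob at (320,238), foot front at (317,188) and lip ends at row 223. Work out where the foot really is and whether the block is tilted, from the plate-end reference.

```bash
python3 - <<'E'
from h import *
from station import vision,manip
import cv2
c=vision.camera_info('wrist')
d=np.array([-.9369,.3496,0]);n=np.array([.3496,.9369,0]);oe=np.array([.494,.2521,0])
for nm,p,z in(('plate end',(316,110),.004),('rivets',(316,124),.004),('foot front',(317,186),.009),('lipL end',(285,223),.016),('lipR end',(350,223),.016),('block front bottom?top',(320,192),.072),('knob',(320,238),.072),('lipouterL',(278,235),.016),('plateL',(278,150),.004),('plateR',(354,150),.004),('footL',(297,189),.009),('footR',(339,189),.009)):
    P=plane(c,p,z)-oe;print(nm,(P@d*1e3).round(1),(P@n*1e3).round(1))
# same pixels in w3: foot-to-plate via cross ratio with saved picture edges
for f in('pics/w3.png','pics/w4.png'):
    im=cv2.imread(f);g=cv2.cvtColor(im,cv2.COLOR_BGR2GRAY)
    print(f,g[80:262:3,312:318].mean(1).astype(int))
# scene view of red block
cs=vision.camera_info('scene');m=red(vision.snapshot('scene'));k=np.zeros_like(m);k[150:225,190:250]=m[150:225,190:250]
ys,xs=np.nonzero(k);print(cv2.boundingRect(k));
for q in((xs[ys==ys.max()].mean(),ys.max()+.5),(xs.max()+.5,ys[xs==xs.max()].max()+.5)):
    P=plane(cs,q,.024)-oe;print(q,P@d,P@n)
E
```

```text
plate end 35.0 1.1
rivets 27.3 1.3
foot front -7.9 2.3
lipL end -28.9 -16.2
lipR end -28.3 22.1
block front bottom?top -0.6 3.4
knob -20.1 3.7
lipouterL -36.3 -20.4
plateL 12.3 -20.9
plateR 13.0 23.8
footL -9.8 -9.5
footR -9.4 15.4
pics/w3.png [242 122 136 135 135 135 136 135 135 136 135 134 134 134 134 133 135 119
  94  82  81  81  81  82  80  80  81  81  83 137  79  47  52  62  66  68
  67  68  68  67  68  67  65  64  63  64  62  64  66  64  62  65  66  66
  64  65  65  63  55  72  78]
pics/w4.png [239 239 239 240 243 164 167 166 165 168  72  80  79  79  77  78  77  78
  79  78  78  78  79  78  78  78  78  78  79  78  78  78  79  78  78  77
 141  76  44  55  62  68  70  69  70  69  69  70  61  67  64  66  64  63
  66  66  64  64  67  66  66]
(190, 150, 37, 52)
(np.float64(211.0), np.float64(201.5)) -0.010028959956728568 -0.00866035757216092
(np.float64(226.5), np.float64(194.5)) -0.04363890529617659 -0.005191777372202103
```

The knob leads the foot by about 8 mm, so the block pitches forward and the foot wedges under the lips while the compliant arm lifts it. Regrip low and toward the rear of the block, bias downward, then pull gently.

```bash
python3 -m jog '[-0.015,0,0,0, -0.02,0,0,0, -0.011,0,0,0, 0,0,-0.03,0, 0,0,-0.04,0, 0,0,-0.017,0, 0,0,0,0]'; python3 -m jog '[0,0,0,0, 0.015,0,0,0, 0.018,0,0,0, 0,0,0,0, 0,0,0,0, 0,0,0,0]' 60; python3 look.py pics/w5.png; python3 - <<'E'
from station import manip
import numpy as np
d=np.array([-.9369,.3496,0]);n=np.array([.3496,.9369,0]);oe=np.array([.494,.2521,0])
p=manip.get_obs()['ee_pos']-oe;print(p@d,p@n)
from h import *
from station import vision
E
```

```text
clock: 8.85
ee_pos: [0.5596, 0.232, 0.1146]
orientation: [[-0.941, 0.339, 0.005], [0.339, 0.941, 0.001], [-0.004, 0.003, -1.0]]
wrist_force: [-0.3, 0.0, -0.7]
grip_width: 0.0005
gripper_force: 0.0
clock: 9.45
ee_pos: [0.5282, 0.242, 0.1112]
orientation: [[-0.94, 0.34, -0.0], [0.34, 0.94, -0.0], [-0.0, -0.0, -1.0]]
wrist_force: [0.4, -0.2, -0.1]
grip_width: 0.0406
gripper_force: 0.0
[0.5282 0.242  0.1112] [2.7949 1.2241] 0.0406422715042637
[192   0  66  17 799] [224.7   6.5] [0.3662 0.239  0.072 ]
[ 305  204   34   58 1553] [321.6 231.6] [0.516  0.2464 0.072 ]
[ 436  221  141   37 2533] [512.1 241.2] [0.5675 0.3687 0.072 ]
-0.03580851051402781 0.0024807906669019083
```

```bash
python3 -m jog '[0.005,0,0.02,0, 0,0,0.03,0, 0,0,0.025,0, 0,0,0.013,0, 0,0,0,0, 0,0,0,0]' 60; python3 -m jog '[0,0,0,0, 0,0,0,0, 0,0,0,0, 0,0,0,0, 0,0,0,0, 0,0,0,0]' 255; python3 -m jog '[0,0,0.002,0, 0,0,0.002,0, 0.003,0,0,0, 0.003,0,0,0, 0.003,0,0,0, 0,0,0,0]'
```

```text
clock: 10.1
ee_pos: [0.5239, 0.2437, 0.024]
orientation: [[-0.94, 0.34, 0.001], [0.34, 0.94, 0.0], [-0.001, 0.0, -1.0]]
wrist_force: [0.7, -0.1, 0.4]
grip_width: 0.0669
gripper_force: 0.0
clock: 10.7
ee_pos: [0.5232, 0.2437, 0.0238]
orientation: [[-0.94, 0.34, 0.0], [0.34, 0.94, 0.0], [-0.0, 0.0, -1.0]]
wrist_force: [-0.3, 0.3, 0.2]
grip_width: 0.0265
gripper_force: 0.0
clock: 11.3
ee_pos: [0.5216, 0.2463, 0.0236]
orientation: [[-0.941, 0.338, 0.015], [0.338, 0.941, 0.0], [-0.014, 0.005, -1.0]]
wrist_force: [5.0, -6.0, 15.8]
grip_width: 0.0238
gripper_force: 30.0
```

```bash
python3 -m jog '[0.003,-0.001,0,0, 0.003,-0.001,0,0, 0.003,-0.001,0,0, 0.003,0,0.001,0, 0,0,0,0]'; python3 -m jog '[0.003,0,0.001,0, 0.003,0,0,0, 0.003,0,0.001,0, 0,0,0,0]'
```

```text
clock: 11.8
ee_pos: [0.5135, 0.249, 0.0237]
orientation: [[-0.941, 0.338, 0.023], [0.339, 0.941, 0.003], [-0.021, 0.011, -1.0]]
wrist_force: [7.4, -3.1, 17.4]
grip_width: 0.0242
gripper_force: 30.0
clock: 12.2
ee_pos: [0.5089, 0.2511, 0.0237]
orientation: [[-0.941, 0.337, 0.031], [0.337, 0.941, 0.002], [-0.028, 0.013, -1.0]]
wrist_force: [10.8, -10.1, 28.9]
grip_width: 0.0235
gripper_force: 30.0
```

It is sliding now, at about 15 N. Continue with less downward bias.

```bash
python3 -m jog '[0.003,0,-0.001,0, 0.004,-0.001,0,0, 0.004,-0.001,0,0, 0.004,0,0,0, 0.004,0,0,0, 0,0,0,0, 0,0,0,0]'; python3 - <<'E'
import cv2,numpy as np
from station import vision,manip
from h import *
d=np.array([-.9369,.3496,0]);n=np.array([.3496,.9369,0]);oe=np.array([.494,.2521,0])
p=manip.get_obs()['ee_pos']-oe;print('tcp',p@d,p@n)
cs=vision.camera_info('scene');im=vision.snapshot('scene');m=red(im);k=np.zeros_like(m);k[150:225,198:250]=m[150:225,198:250]
nn,l,st,ce=cv2.connectedComponentsWithStats(k);i=1+np.argmax(st[1:,4]);ys,xs=np.nonzero(l==i);print(st[i])
for q in((xs[ys==ys.max()].mean(),ys.max()+.5),(xs.max()+.5,ys[xs==xs.max()].max()+.5)):
    P=plane(cs,q,.024)-oe;print(q,P@d,P@n)
cv2.imwrite('pics/z5.png',cv2.resize(im[165:225,175:245,::-1],None,fx=8,fy=8,interpolation=3))
E
```

```text
clock: 12.9
ee_pos: [0.5026, 0.2543, 0.0236]
orientation: [[-0.941, 0.335, 0.051], [0.336, 0.942, 0.003], [-0.047, 0.02, -0.999]]
wrist_force: [31.9, -20.7, 4.7]
grip_width: 0.024
gripper_force: 30.0
tcp -0.007238893266115756 0.005067762190634176
[202 190  20  13 112]
(np.float64(206.0), np.float64(202.5)) -0.0007374518229405975 -0.0065233519797175425
(np.float64(221.5), np.float64(195.5)) -0.03417258745477867 -0.0030428556213205056
```

The stop is at about -16 mm and nearly out, but the pads have crept forward. Regrip at the rear and repeat.

```bash
python3 -m jog '[-0.01,0,0,0, 0,0,0,0, 0,0,0,0, 0,0,0,0]' 60; python3 - <<'E'
from station import manip,vision
from h import *
d=np.array([-.9369,.3496,0]);n=np.array([.3496,.9369,0]);oe=np.array([.494,.2521,0])
o=manip.get_obs();p=o['ee_pos']-oe;print('tcp',p@d,p@n,p[2],o['wrist_force'])
cs=vision.camera_info('scene');m=red(vision.snapshot('scene'));k=np.zeros_like(m);k[150:225,198:250]=m[150:225,198:250]
nn,l,st,ce=cv2.connectedComponentsWithStats(k);i=1+np.argmax(st[1:,4]);ys,xs=np.nonzero(l==i);print(st[i])
for q in((xs[ys==ys.max()].mean(),ys.max()+.5),(xs.max()+.5,ys[xs==xs.max()].max()+.5)):
    P=plane(cs,q,.024)-oe;print(q,P@d,P@n)
E
```

```text
clock: 13.35
ee_pos: [0.4823, 0.2524, 0.0169]
orientation: [[-0.941, 0.339, -0.004], [0.339, 0.941, -0.001], [0.003, -0.002, -1.0]]
wrist_force: [-0.8, -0.4, -0.0]
grip_width: 0.0482
gripper_force: 0.0
tcp 0.011099935452709363 -0.003855246544222415 0.01693384404632268 [-0.7915361  -0.42688964 -0.01427294]
[210 194  13   8  54]
(np.float64(211.0), np.float64(201.5)) -0.010028959956728568 -0.00866035757216092
(np.float64(222.5), np.float64(196.5)) -0.03465775122773268 -0.006602419585411903
```

```bash
python3 -m jog '[0,0.003,-0.006,0, -0.015,0.0035,0,0, -0.015,0,0,0, -0.004,0,0,0, 0,0,0,0, 0,0,0,0]' 60; python3 -m jog '[0,0,0,0, 0,0,0,0, 0,0,0,0, 0,0,0,0, 0,0,0,0, 0,0,0,0, 0,0,0,0]' 255; python3 -m jog '[0,0,0.003,0, 0.002,0,0.002,0, 0.003,-0.001,0.001,0, 0.003,0,0,0, 0.003,-0.001,0,0, 0.003,0,0.001,0, 0.003,-0.001,0,0, 0.003,0,0.001,0, 0,0,0,0]'
```

```text
clock: 14.0
ee_pos: [0.5181, 0.2466, 0.0234]
orientation: [[-0.94, 0.34, -0.002], [0.34, 0.94, -0.0], [0.001, -0.001, -1.0]]
wrist_force: [-0.0, -0.3, -0.7]
grip_width: 0.0665
gripper_force: 0.0
clock: 14.7
ee_pos: [0.5189, 0.2468, 0.0236]
orientation: [[-0.94, 0.34, -0.0], [0.34, 0.94, -0.0], [0.0, -0.0, -1.0]]
wrist_force: [-0.3, -0.1, -0.2]
grip_width: 0.0242
gripper_force: 29.4
clock: 15.6
ee_pos: [0.5161, 0.2492, 0.0238]
orientation: [[-0.941, 0.336, 0.034], [0.336, 0.942, 0.0], [-0.032, 0.012, -0.999]]
wrist_force: [13.2, -15.8, 32.5]
grip_width: 0.0241
gripper_force: 30.1
```

```bash
python3 -m jog '[0.004,-0.001,0,0, 0.004,-0.001,0,0, 0.004,-0.001,0,0, 0,0,0,0]'; python3 -m jog '[0.004,-0.001,0,0, 0.004,-0.001,0,0, 0,0,0,0, 0,0,0,0]'
```

```text
clock: 16.0
ee_pos: [0.5123, 0.2506, 0.024]
orientation: [[-0.941, 0.335, 0.05], [0.336, 0.942, 0.003], [-0.046, 0.019, -0.999]]
wrist_force: [25.1, -21.7, 21.5]
grip_width: 0.0237
gripper_force: 30.2
clock: 16.4
ee_pos: [0.508, 0.2524, 0.0236]
orientation: [[-0.94, 0.336, 0.056], [0.337, 0.942, 0.005], [-0.051, 0.024, -0.998]]
wrist_force: [31.8, -20.1, 13.4]
grip_width: 0.0238
gripper_force: 30.1
```

```bash
cat > blk.py <<'E'
from station import manip,vision
from h import *
d=np.array([-.9369,.3496,0]);n=np.array([.3496,.9369,0]);oe=np.array([.494,.2521,0])
o=manip.get_obs();p=o['ee_pos']-oe;print('tcp',p@d,p@n,p[2],o['wrist_force'].round(1),o['clock'])
cs=vision.camera_info('scene');im=vision.snapshot('scene');m=red(im);k=np.zeros_like(m);k[150:225,190:250]=m[150:225,190:250]
cv2.imwrite('pics/zl.png',cv2.resize(im[165:225,175:245,::-1],None,fx=8,fy=8,interpolation=3))
nn,l,st,ce=cv2.connectedComponentsWithStats(k);i=1+np.argmax(st[1:,4]);ys,xs=np.nonzero(l==i);print(st[i])
for q in((xs[ys==ys.max()].mean(),ys.max()+.5),(xs.max()+.5,ys[xs==xs.max()].max()+.5)):
    P=plane(cs,q,.024)-oe;print(q,P@d,P@n)
# steel foot / rail profile along the rail centre line, z=.009
for off in(-.009,-.012):
  print([int(im[int(round(v)),int(round(u))].mean()) for u,v in (project(cs,oe+d*a+n*(off+.002)+[0,0,.009]) for a in np.arange(-.04,.035,.003))])
E
python3 blk.py
```

```text
tcp -0.013019311312194531 0.005168665343040174 0.02361863991947493 [ 31.8 -20.1  13.4] 16.4
[195 181  26  22 139]
(np.float64(205.5), np.float64(202.5)) 8.080976133151288e-05 -0.006052482644235256
(np.float64(220.5), np.float64(195.5)) -0.03251656103250119 -0.0020906565274335896
[89, 95, 62, 99, 93, 103, 102, 101, 101, 108, 99, 103, 109, 102, 107, 62, 59, 60, 56, 58, 56, 57, 57, 57, 62, 60]
[95, 113, 83, 57, 54, 78, 60, 74, 76, 104, 102, 99, 102, 97, 99, 75, 55, 56, 57, 54, 58, 57, 53, 57, 56, 54]
```

The foot front is at about +4 mm, so only a few millimetres are left under the lips. Break the friction with small yaw wiggles while pulling.

```bash
python3 -m jog '[0,0,0,0.06, 0,0,0,-0.06, 0,0,0,-0.06, 0,0,0,0.06, 0,0,0,0.06, 0,0,0,-0.06, 0,0,0,-0.06, 0,0,0,0.06, 0,0,0,0]'; python3 blk.py
```

```text
clock: 17.35
ee_pos: [0.5031, 0.2537, 0.0228]
orientation: [[-0.94, 0.338, 0.047], [0.339, 0.941, 0.006], [-0.043, 0.022, -0.999]]
wrist_force: [25.3, -12.7, 15.7]
grip_width: 0.0238
gripper_force: 30.0
tcp -0.00796614848002888 0.004662464980565304 0.02278319544596047 [ 25.3 -12.7  15.7] 17.35
[201 191  20  12 102]
(np.float64(205.5), np.float64(202.5)) 8.080976133151288e-05 -0.006052482644235256
(np.float64(220.5), np.float64(196.5)) -0.031351953107407675 -0.004701753062751021
[93, 98, 83, 109, 104, 119, 101, 106, 100, 108, 100, 100, 108, 102, 107, 60, 54, 54, 57, 56, 58, 59, 60, 56, 55, 56]
[95, 110, 90, 61, 51, 74, 66, 71, 75, 97, 103, 101, 104, 94, 98, 78, 54, 56, 55, 57, 58, 53, 55, 53, 58, 56]
```

The pads slip and the foot stays put. Release, rise and take one composite close look.

```bash
python3 -m jog '[0,0,0,0, 0,0,0,0, 0,0,0,0, 0,0,-0.03,0, 0,0,-0.04,0, -0.04,0.004,-0.02,0, -0.04,0,0,0, -0.025,0,0,0, 0,0,0,0, 0,0,0,0]' 60; python3 look.py pics/w6.png; python3 blk.py; python3 - <<'E'
import cv2,numpy as np
w=cv2.imread('pics/w6.png')
s=cv2.imread('pics/zl.png')
z=np.zeros((600,800,3),np.uint8)
z[:590,:420]=cv2.resize(w[60:257,250:390],(420,590),interpolation=3)
z[:320,425:798]=cv2.resize(s,(373,320))
cv2.imwrite('pics/comp.png',z)
E
```

```text
clock: 18.4
ee_pos: [0.5765, 0.221, 0.1042]
orientation: [[-0.94, 0.34, -0.005], [0.34, 0.94, -0.0], [0.004, -0.002, -1.0]]
wrist_force: [-0.5, 0.6, -0.7]
grip_width: 0.0664
gripper_force: 0.0
[0.5765 0.221  0.1042] [2.7947 1.2239] 0.06637388598972335
[ 309  112   39   58 1666] [327.8 140.1] [0.5094 0.2493 0.072 ]
[ 447  162  151   53 3302] [520.6 187.8] [0.5793 0.3575 0.072 ]
tcp -0.08751903840519376 -0.00027648280882931867 0.10424091798753399 [-0.8 -0.   0.1] 18.45
[198 173  24  31 485]
(np.float64(206.5), np.float64(203.5)) -0.0004623786712618962 -0.009562348179417928
(np.float64(221.5), np.float64(197.5)) -0.031841497719590564 -0.0082516125460224
[51, 53, 78, 95, 109, 102, 101, 100, 97, 95, 101, 99, 152, 92, 158, 77, 53, 85, 90, 92, 91, 91, 89, 87, 92, 87]
[58, 63, 57, 99, 93, 93, 98, 100, 99, 102, 98, 106, 117, 161, 144, 90, 86, 87, 92, 91, 92, 91, 90, 86, 88, 90]
```

View pics/comp.png

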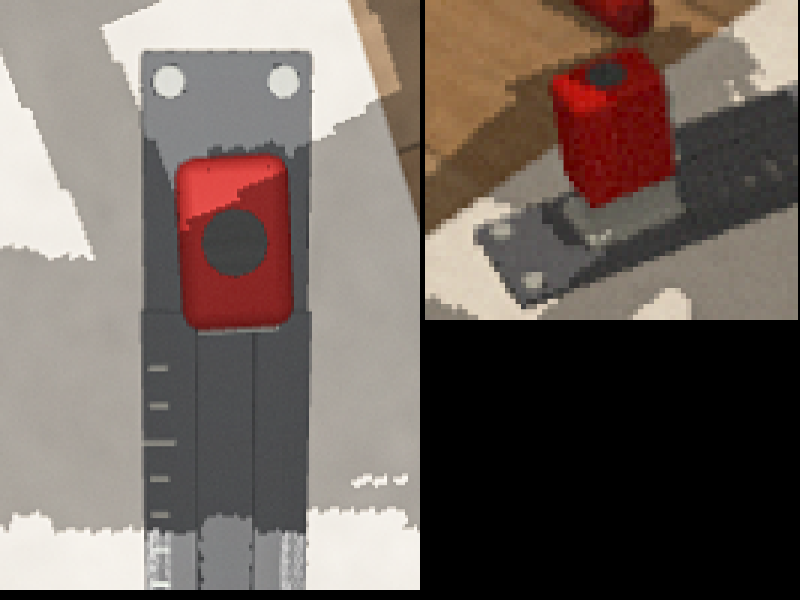

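The composite shows the knob at (235,243), about -15 mm along. The foot's rear edge (row 331) now shows over the full foot width, so it is out from under the lips. Regrip at centre and draw it further out.

```bash
python3 -m jog '[0.03,0.003,0,0, 0.03,0,0,0, 0.012,0,0,0, 0,0,0.03,0, 0,0,0.03,0, 0,0,0.014,0, 0,0,0,0, 0,0,0,0]' 60; python3 -m jog '[0,0,0,0, 0,0,0,0, 0,0,0,0, 0,0,0,0, 0,0,0,0, 0,0,0,0]' 255; python3 -m jog '[0.003,0,0,0, 0.004,0,0,0, 0.004,0,0,0, 0.004,0,0,0, 0.004,0,0,0, 0,0,0,0]';python3 blk.py
```

```text
clock: 19.3
ee_pos: [0.5124, 0.2484, 0.0319]
orientation: [[-0.941, 0.34, 0.0], [0.34, 0.941, 0.0], [-0.0, 0.0, -1.0]]
wrist_force: [-0.3, -0.3, 0.4]
grip_width: 0.0668
gripper_force: 0.0
clock: 19.9
ee_pos: [0.5121, 0.2483, 0.0318]
orientation: [[-0.94, 0.34, 0.0], [0.34, 0.94, 0.0], [-0.0, 0.0, -1.0]]
wrist_force: [-0.2, -0.5, -0.2]
grip_width: 0.0266
gripper_force: 0.0
clock: 20.5
ee_pos: [0.4931, 0.2551, 0.0317]
orientation: [[-0.941, 0.34, -0.001], [0.34, 0.941, 0.0], [0.001, -0.0, -1.0]]
wrist_force: [-0.8, 1.3, 2.5]
grip_width: 0.0238
gripper_force: 29.4
tcp 0.0018587642986541033 0.0024890857820618335 0.03172229436549033 [-0.8  1.3  2.5] 20.5
[190 182  22  25 256]
(np.float64(197.0), np.float64(206.5)) 0.01823379739446684 -0.008325133852134722
(np.float64(211.5), np.float64(201.5)) -0.010848356198335565 -0.009131730249148592
[91, 98, 73, 87, 91, 89, 88, 93, 95, 96, 106, 100, 99, 96, 102, 97, 101, 99, 97, 97, 98, 92, 57, 56, 57, 52]
[100, 112, 90, 60, 83, 91, 90, 93, 81, 93, 97, 97, 97, 108, 102, 107, 107, 97, 108, 93, 109, 102, 73, 57, 56, 58]
```

It came free with almost no force, the block centre at about +3 mm past the open-end point. Lift and carry it to the bowl.

```bash
python3 -m jog '[0,0,-0.015,0, 0,0,-0.03,0, 0,0,-0.035,0, 0,0,-0.035,0, 0,0,-0.015,0, -0.0065,-0.019,0,0, -0.0125,-0.036,0,0, -0.0125,-0.036,0,0, -0.0125,-0.036,0,0, -0.0125,-0.036,0,0, -0.0125,-0.036,0,0, -0.0125,-0.036,0,0, -0.0125,-0.036,0,0, -0.0125,-0.036,0,0, -0.0125,-0.036,0,0, -0.0125,-0.036,0,0, -0.0095,-0.028,0,0, 0,0,0,0, 0,0,0,0, 0,0,0,0]'; python3 look.py pics/w7.png; python3 - <<'E'
from h import *
from station import vision
# bowl rim centre in the top view from the original picture (rim plane .094): hull circle fit
im=cv2.imread('pics/top0.png');h=cv2.cvtColor(im,cv2.COLOR_BGR2HSV)
c=vision.camera_info('top')
m=(h[200:365,365:520,2]>150).astype(np.uint8);M=cv2.moments(m,True);print('floor c',m.sum(),plane(c,(365+M['m10']/M['m00'],200+M['m01']/M['m00']),.006))
E
```

```text
clock: 22.55
ee_pos: [0.4874, -0.1744, 0.1611]
orientation: [[-0.941, 0.339, -0.002], [0.339, 0.941, 0.002], [0.003, 0.001, -1.0]]
wrist_force: [-0.7, 0.5, -1.1]
grip_width: 0.0241
gripper_force: 29.4
[ 0.4874 -0.1744  0.1611] [2.7954 1.2246] 0.0240824591276009
[ 295  232   52   53 2276] [320.9 258.5] [ 0.508  -0.1823  0.072 ]Traceback (most recent call last):
  File "<stdin>", line 6, in <module>
ZeroDivisionError: float division by zero
```

```bash
python3 -m jog '[0,0,0.02,0, 0,0,0.03,0, 0,0,0.03,0, 0,0,0.02,0, 0,0,0.01,0, 0,0,0.005,0, 0,0,0,0, 0,0,0,0]'
```

```text
clock: 23.4
ee_pos: [0.4891, -0.1761, 0.0475]
orientation: [[-0.941, 0.339, 0.001], [0.339, 0.941, -0.001], [-0.002, -0.0, -1.0]]
wrist_force: [0.7, -0.8, -1.7]
grip_width: 0.0242
gripper_force: 29.4
```

```bash
python3 -m jog '[0,0,0.004,0, 0,0,0.003,0, 0,0,0,0, 0,0,0,0]'; python3 -m jog '[0,0,0,0, 0,0,0,0, 0,0,0,0, 0,0,0,0, 0,0,0,0]' 130; python3 -m jog '[0,0,-0.01,0, 0,0,-0.02,0, 0,0,-0.04,0, 0,0,-0.04,0, 0,0,-0.04,0, 0,0,-0.02,0, 0.04,0.03,0,0, 0.04,0.03,0,0, 0.04,0.03,0,0, 0.04,0.03,0,0, 0,0,0,0, 0,0,0,0]'; python3 - <<'E'
from station import vision
from h import *
c=vision.camera_info
a,b=vision.snapshot('top'),vision.snapshot('scene')
P={}
for n,im,(x0,y0,x1,y1) in(('top',a,(365,200,520,365)),('scene',b,(315,235,480,370))):
    m=red(im);k=np.zeros_like(m);k[y0:y1,x0:x1]=m[y0:y1,x0:x1];M=cv2.moments(k,True);print(n,M['m00'],cv2.boundingRect(k))
    if M['m00']: P[n]=(M['m10']/M['m00'],M['m01']/M['m00'])
if len(P)==2: print('red in bowl',tri(c('top'),P['top'],c('scene'),P['scene']))
# change of bowl surroundings and blue stop
for n,im in(('top',a),('scene',b)):
    h=cv2.cvtColor(im,cv2.COLOR_RGB2HSV);g=cv2.cvtColor(cv2.imread(f'pics/{n}0.png'),cv2.COLOR_BGR2HSV)
    for q in(g,h):
        m=((q[...,0]>105)&(q[...,0]<125)&(q[...,1]>150)).astype(np.uint8);bx=(265,180,300,225) if n=='top' else (300,175,335,225)
        k=np.zeros_like(m);k[bx[1]:bx[3],bx[0]:bx[2]]=m[bx[1]:bx[3],bx[0]:bx[2]];M=cv2.moments(k,True);print(n,'blue',M['m00'],M['m10']/max(M['m00'],1),M['m01']/max(M['m00'],1))
E
```

```text
clock: 23.8
ee_pos: [0.4884, -0.176, 0.0397]
orientation: [[-0.94, 0.34, 0.0], [0.34, 0.94, -0.0], [-0.0, -0.0, -1.0]]
wrist_force: [-0.1, 0.3, -2.0]
grip_width: 0.0241
gripper_force: 29.4
clock: 24.3
ee_pos: [0.4885, -0.176, 0.0397]
orientation: [[-0.94, 0.34, 0.0], [0.34, 0.94, -0.0], [-0.0, -0.0, -1.0]]
wrist_force: [0.5, 0.6, -0.1]
grip_width: 0.0422
gripper_force: 0.0
clock: 25.5
ee_pos: [0.3785, -0.008, 0.2104]
orientation: [[-0.941, 0.338, 0.002], [0.338, 0.941, -0.001], [-0.002, -0.0, -1.0]]
wrist_force: [1.5, -0.5, 0.4]
grip_width: 0.0425
gripper_force: 0.0
top 225.0 (429, 270, 19, 23)
scene 616.0 (380, 296, 28, 35)
red in bowl (array([ 0.48665023, -0.1769434 ,  0.04688826]), [np.float64(0.0015184656893795709), np.float64(0.0015184656893802073)])
top blue 18.0 278.05555555555554 199.61111111111111
top blue 7.0 278.85714285714283 194.71428571428572
scene blue 404.0 317.1930693069307 199.8539603960396
scene blue 263.0 318.7794676806084 201.8897338403042
```

The stop stands in the middle of the bowl, at (0.487, -0.177), and the arm is clear. Hand in.

```bash
python3 -c "
from station import manip
print(manip.finish_job())"
```

```text
the job is handed in; nothing more can be done
None
```

The red stop was slid to the open end of its track, lifted off and set down in the middle of the mixing bowl, never touching the blue stop; I handed the job in at about 26 s of the 45 s, and it returned no verdict.

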